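# Hang the two-tier shower caddy and load it

### The arm

A 6-joint arm with a two-finger parallel gripper is mounted at the origin on the work surface. World frame = base frame: x ahead of the robot, y to its left, z up, the work surface at z = 0. Lengths are in mm, angles in rad, forces in N, time in s.
With the tool pointing down it reaches from about 350 to 875 mm from the base axis. Payload 4.2 kg.
Tool frame: the origin (TCP) lies at the very end of the fingers, on their centre line; the grasp point (between the pads) lies 19 mm behind it (bot.grip_point_offset is the distance from the TCP to the grasp point, in mm); z points along the fingers, y is the line along which they close (so a half turn about z gives the same grasp; the last joint's range is limited). The gripper opens to 85 mm and grips with 20 to 120 N. Pads are 22 mm wide; open, the fingers measure 114 mm over their backs; the gripper's body (76 mm by 85 mm) begins 54 mm behind the grasp point. The pads swing forward as they close: fully open they stand 13 mm farther back than shut.
Start: joints at [-0.941, 0.385, 0.008, 0, -1.194, -0.259], TCP at [226.49, -582.496, 231.312] pointing down, gripper open.
Joint ranges: [-3.14, 3.14], [-1.21, 2.06], [-1.07, 1.41], [-3.16, 2.05], [-2.99, -0.16], [-3.1, 3.1]. Speed limits (rad/s): [2.79, 2.79, 3.14, 3.14, 3.14, 3.14].

### API

Orientations are given as a rotation vector (axis times angle).
In Python, from rig import bot, snapshot, order gives the robot as it stands. Calls block until the motion is done:
- bot.movep(position, orientation): joint-space move of the TCP to a pose.
- bot.line_to(position, feed=150, frame=None): straight line of the TCP; frame=None keeps the orientation; feed is the mean speed in mm/s.
- bot.movej(angles): joint-space move.
- bot.move_gripper(opening, newtons=None): finger opening in mm; newtons is the grip in N (None keeps the last); returns when the fingers have stopped.
- bot.dwell(seconds).
- bot.solve_ik(position, orientation): joint angles nearest the present ones, or None.
- bot.state(): the state.
- snapshot(name): name is "scene" or "top" or "wrist"; returns a dict with "frame" (420x560x3 uint8, blue, green, red), "depth" (420x560 float32, mm along the optical axis (not along the pixel's ray), 0 where there is no reading), "K" (3x3 intrinsics, pixels), "cam_to_world" (4x4, takes a point from camera to world coordinates); the wrist camera has in their place "hand_eye" (4x4, takes a point from camera to tool coordinates, whose origin is the TCP and whose axes are the flange's). Camera axes: x right, y down, z forward; pixel columns grow to the right and rows downward; lengths in mm; the calibration is good to about 2 mm. A picture is of the moment at which its call begins: read the wrist's pose just before it.
A pose or a line that the arm cannot do raises bot.Unreachable and nothing moves.
- order.job_done(): hands the job in; it is judged then, once.
The state is a dict: "time_s": time; "qpos": joint angles; "joint_velocities": joint speeds; "tau": joint torques, N m; "tcp_pos": TCP position; "tcp_rot": TCP orientation; "contact_force": force on the tool from outside, world axes, zero at the start; "ft_torque": the same for the moment, N m; "gripper_width": finger opening in mm; "finger_force": force on a finger pad.
Only numpy, scipy, OpenCV 4.12 (cv2) and the standard library are available. Lean on these libraries where they do the work, as an engineer would, in place of code of your own. Each camera call takes 0.05 s, during which the arm holds its last target. There are 200 camera calls.

### The job

Put up the steel shower caddy: hang the upper rack by its hook on the rail of the tiled wall, then hang the tray by its hook over the front bar of the rack's lower loop. Then stand whichever of the jar, the nail file box, the deodorant stick and the cream pot are there upright side by side in the hanging tray. Leave the other things on the ledge where they are.

Things in the scene. Friction and masses are not known exactly. Their poses are not given: they have to be found in the camera images.
- wall: Fixed tiled wall, 300 mm wide, 360 mm high, reaching down to the ledge; its place and heading vary. Origin at the foot of the middle of its flat front face; x points into the wall, y along it, z up.
- rail_mid (a point): Middle of the wall's steel rail: level round bar, 10 mm thick, 200 mm long, 285 mm above the ledge, its axis 25 mm in front of the wall's face. x points into the wall, y along the rail, z up. End posts 100 mm to either side.
- rack: Upper rack of 6 mm steel wire, 250 g, standing on the ledge. Origin at its underside under its two uprights; x to its back (to the wall when hung), y along its width, z up. Foot: flat open rectangular loop 110 mm wide from the uprights (x 0, y +-40 mm) to the front bar at x -75 mm. On the uprights a top plate (x -12 to 30, y +-45, z 106 to 110 mm) with a lip behind: the hook.
- rack_tab (a point): Foot of the rack's grip tab, on its top plate, at x 0, y 0, z 110 mm of the rack. The tab is 24 mm (x) by 10 mm (y, hold it across this) and rises 38 mm above this point. Axes as the rack.
- rack_hook (a point): Seat of the rack's hook (x 15, y 0, z 101 mm of the rack), where the rail's axis lies when the plate rests on it, up to 7 mm either way in x. The gap runs from the uprights (x 3) to the lip (x 27 to 30, 90 mm wide, hanging down to z 84 mm). Lower it with the rail at x 18 to 19 mm, so that lip and feet both clear. Axes as the rack.
- rack_foot (a point): Middle between the ends of the rack's two rear feet (wires at y +-40 mm), at x 41, y 0, z 3 mm of the rack. When hung, the lip bears on the rail and these feet lean on the wall, about 0.07 rad off plumb, foot towards the wall. Axes as the rack.
- rack_bar (a point): Middle of the front bar of the rack's lower loop (round, 6 mm thick, free length 104 mm along y), at x -75, y 0, z 3 mm of the rack. Axes as the rack.
- tray: Lower tray of steel sheet, 420 g, standing on the ledge. Origin at its underside, under the back face of its stem; x to its back (to the wall when hung), y along its width, z up. The open tray lies in front (x -116 to -44 mm, 196 mm wide); behind it an upright stem plate 60 mm wide (x -3 to 0) carries a top plate (x -3 to 21, z 138 to 142 mm) with a lip behind: the hook.
- tray_tab (a point): Foot of the tray's grip tab, on its top plate, at x 9, y 0, z 142 mm of the tray. The tab is 24 mm (x) by 10 mm (y, hold it across this) and rises 39 mm above this point. Axes as the tray.
- tray_hook (a point): Seat of the tray's hook (x 9, y 0, z 135 mm of the tray), where the axis of the rack's front bar lies when the plate rests on it, up to 6 mm either way in x. The gap runs from the stem (x 0) to the lip (x 18 to 21, 60 mm wide, hanging down to z 120 mm). Lower it with the bar at about x 11 mm. Axes as the tray.
- tray_foot (a point): Middle of the back of the tray's rear wire frame (120 mm wide, at floor level), at x 124, y 0, z 3 mm of the tray. When hung, the lip bears on the rack's bar and this frame leans on the wall, the tray about 0.05 rad off plumb. Axes as the tray.
- tray_in (a point): Centre of the tray's inner floor, at x -80, y 0, z 4 mm of the tray; inside 66 mm (x) by 190 mm (y), walls 3 mm thick, rim 22 mm above the floor. Axes as the tray.
- jar: Squat clear glass jar with a steel knob lid, one rigid piece, round, 56 mm across, 46 mm high without the knob (knob 14 mm across, to 58 mm). Origin at the centre of its underside, z up. May be absent.
- filebox: Aluminium nail file box, standing, 44 mm (x) by 26 mm (y) by 80 mm high. Origin at the centre of its underside. Fits the tray with its 44 mm across the tray's depth. May be absent.
- pot: Squat white cream pot with a black lid, closed, round, 48 mm across, 42 mm high. Origin at the centre of its underside, z up. May be absent.
- stick: Deodorant stick, rounded block, 44 mm (x) by 32 mm (y), 76 mm high; the cap from 50 mm up is 42 by 30 mm. Origin at the centre of its underside. Fits the tray with its 44 mm across the tray's depth. May be absent.
- duck: Yellow plastic duck, 60 mm across, 69 mm high. Not part of the job: leave it alone. Origin at the centre of its underside.
- massager: Black silicone scalp massager, 72 mm across, 62 mm high. Not part of the job: leave it alone. Origin at the centre of its underside.
- soap: Bar of white soap, 80 by 55 by 25 mm. Not part of the job: leave it alone. Origin at the centre of its underside.
- tumbler: White ceramic tumbler, 72 mm across, 95 mm high. Not part of the job: leave it alone. Origin at the centre of its underside.
- pumice: Grey pumice block, 70 by 45 by 30 mm. Not part of the job: leave it alone. Origin at the centre of its underside.
- lotion: White lotion bottle, 56 mm across, 160 mm high. Not part of the job: leave it alone. Origin at the centre of its underside.
- candle: Amber glass candle cup, 64 mm across, 50 mm high. Not part of the job: leave it alone. Origin at the centre of its underside.

How it is judged (in metres and radians):
On the way, in this order (a step that is already met when the one before it is completed fails the run):
1. the rack hangs by its hook on the rail, let go (x of rack_hook in the frame of rail_mid between -0.016 and 0.016 m and y of rack_hook in the frame of rail_mid between -0.056 and 0.056 m and z of rack_hook in the frame of rail_mid between -0.014 and 0.014 m and angle between rack's own z axis and vertical below 0.2 rad and contact force between the fingers and rack below 0.2 N), for 0.4 s.
2. the tray hangs by its hook on the front bar of the hung rack's loop, let go (all of step 1 and x of tray_hook in the frame of rack_bar between -0.014 and 0.014 m and y of tray_hook in the frame of rack_bar between -0.03 and 0.03 m and z of tray_hook in the frame of rack_bar between -0.014 and 0.014 m and angle between tray's own z axis and vertical below 0.2 rad and contact force between the fingers and tray below 0.2 N), for 0.4 s.
3. the jar, file box, stick and pot that are there stand in the hanging tray (x of rack_hook in the frame of rail_mid between -0.016 and 0.016 m and y of rack_hook in the frame of rail_mid between -0.056 and 0.056 m and z of rack_hook in the frame of rail_mid between -0.014 and 0.014 m and angle between each of rack, tray's own z axis and vertical below 0.2 rad and x of tray_hook in the frame of rack_bar between -0.014 and 0.014 m and y of tray_hook in the frame of rack_bar between -0.03 and 0.03 m and z of tray_hook in the frame of rack_bar between -0.014 and 0.014 m and x of jar in the frame of tray_in between -0.03 and 0.03 m and y of jar in the frame of tray_in between -0.095 and 0.095 m and z of jar in the frame of tray_in between -0.004 and 0.012 m and angle between each of jar, filebox, stick, pot's own z axis and vertical below 0.3 rad and x of filebox in the frame of tray_in between -0.03 and 0.03 m and y of filebox in the frame of tray_in between -0.095 and 0.095 m and z of filebox in the frame of tray_in between -0.004 and 0.012 m and x of stick in the frame of tray_in between -0.03 and 0.03 m and y of stick in the frame of tray_in between -0.095 and 0.095 m and z of stick in the frame of tray_in between -0.004 and 0.012 m and x of pot in the frame of tray_in between -0.03 and 0.03 m and y of pot in the frame of tray_in between -0.095 and 0.095 m and z of pot in the frame of tray_in between -0.004 and 0.012 m), for 0.2 s.
At the end, for the whole second after the job is handed in: Rack hangs on the rail (hook seat within 16 mm; tilt under 0.2 rad), tray on the rack's front bar (within 14 mm, 30 mm along it; tilt under 0.2), each jar, file box, stick and pot present stands on the tray floor inside its walls (tilt under 0.3); all let go and at rest (all of step 3 and linear speed of each of rack, tray, jar, filebox, stick, pot below 0.03 m/s); the robot touches nothing.
It fails at once if a bystander (duck, massager, soap, tumbler, pumice, lotion, candle) is moved by more than 40 mm (distance of any of duck, massager, soap, tumbler, pumice, lotion, candle from where it was at the start of the episode above 0.04 m).
Of jar, filebox, stick, pot only 3 to 4 are there at a start; the rules pass over those that are not, and their reading is None.
At some moment in a run one of jar, pot may be knocked a few centimetres aside while the robot is not near it.
It also fails if it takes over 210 s, if anything falls off the work surface, if the arm or the gripper's body presses on something with over 40 N, if the wrist force passes 120 N, or if a joint passes its speed limit or range.

## Working session

There is one attempt and no reset: what is moved stays moved. The work goes in short steps, each a Python script; the robot and the scene stay as the last script left them, time stands still between calls to the robot, and variables do not carry over. Pictures are saved under pics/ and viewed, at most 14 in all, crops included, and the job is handed in when it is done.

```bash
mkdir -p pics; ls
python3 - <<'E'
from rig import bot,snapshot
import cv2,numpy as np
for n in("scene","top"):
    s=snapshot(n); cv2.imwrite(f"pics/{n}0.png",s["frame"]); np.savez(f"{n}0.npz",**s)
    print(n,s["K"].tolist(),np.round(s["cam_to_world"],3).tolist(),(s["depth"]>0).mean())
print(bot.state())
E
```

```text
pics
scene [[380.58442397677186, 0.0, 281.61475092200413], [0.0, 380.58442397677186, 210.42644497740008], [0.0, 0.0, 1.0]] [[-0.358, 0.492, -0.794, 1402.139], [0.934, 0.182, -0.308, 300.558], [-0.007, -0.851, -0.524, 747.622], [0.0, 0.0, 0.0, 1.0]] 0.9958673469387755
top [[474.5862920678631, 0.0, 274.2296925998621], [0.0, 474.5862920678631, 202.97751312186932], [0.0, 0.0, 1.0]] [[0.01, -0.984, 0.176, 257.393], [-1.0, -0.013, -0.015, -11.208], [0.017, -0.176, -0.984, 1811.076], [0.0, 0.0, 0.0, 1.0]] 0.9958886054421768
{'time_s': 0.1, 'qpos': array([-9.41357736e-01,  3.85457612e-01,  6.73290640e-03, -4.57700691e-04,
       -1.19403294e+00, -2.58600479e-01]), 'joint_velocities': array([ 0.00045975, -0.00369604,  0.00360725,  0.00123944, -0.00036047,
        0.000481  ]), 'tau': array([ 2.10955095e-04, -3.93318486e+01,  1.88928455e+01,  4.19793025e+00,
       -2.60156878e-03,  1.06824390e-05]), 'tcp_pos': array([ 226.31484047, -581.99752725,  230.3293572 ]), 'tcp_rot': array([ 5.78833703e-01, -3.08733977e+00, -3.06870861e-03]), 'contact_force': array([-0.55413626,  0.23022172, -0.48290105]), 'ft_torque': array([-0.04388118, -0.01956688,  0.0192297 ]), 'finger_force': 0.0, 'gripper_width': 85.47142741115714}
```

View pics/scene0.png

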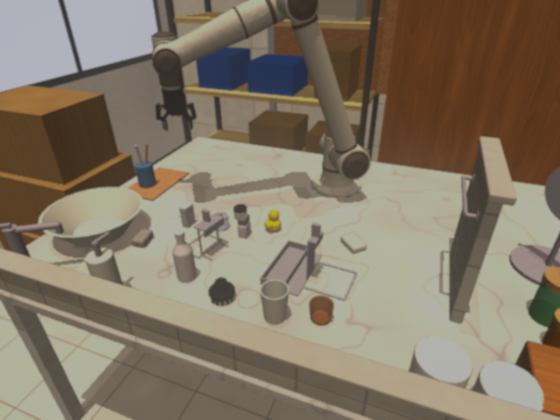

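View pics/top0.png

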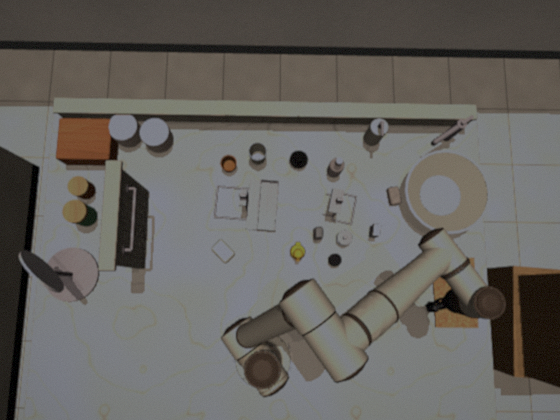

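The scene view shows the wall at the right. The top view shows the tray at about (258,205) with its stem to the left, the rack near (341,207), the small items at about (318,232), (344,238), (376,230) and (335,259), and the wall with its rail near (130,215). I'll zoom in and use depth.

```bash
cat > h.py <<'E'
import numpy as np,cv2
from scipy.spatial.transform import Rotation as R
def cloud(s,T=None):
    T=s["cam_to_world"] if T is None else T
    K=s["K"];d=s["depth"];v,u=np.mgrid[:d.shape[0],:d.shape[1]]
    P=np.stack([(u-K[0,2])/K[0,0]*d,(v-K[1,2])/K[1,1]*d,d],-1)
    W=P@T[:3,:3].T+T[:3,3]; W[d<=0]=np.nan
    return W
def ray(s,u,v,z,T=None):
    T=s["cam_to_world"] if T is None else T
    K=s["K"];d=T[:3,:3]@np.array([(u-K[0,2])/K[0,0],(v-K[1,2])/K[1,1],1]);o=T[:3,3]
    return o+d*(z-o[2])/d[2]
def down(yaw):
    # tool z down, tool y axis along world angle yaw
    y=np.array([np.cos(yaw),np.sin(yaw),0]);z=np.array([0,0,-1.]);x=np.cross(y,z)
    return R.from_matrix(np.stack([x,y,z],1)).as_rotvec()
def wristT(s,st):
    T=np.eye(4);T[:3,:3]=R.from_rotvec(st["tcp_rot"]).as_matrix();T[:3,3]=st["tcp_pos"]
    return T@s["hand_eye"]
E
python3 - <<'E'
from h import *
s=dict(np.load("top0.npz"));f=s["frame"]
cv2.imwrite("pics/topz.png",cv2.resize(np.clip(f[145:275,210:400].astype(float)*1.6,0,255).astype(np.uint8),None,fx=4.2,fy=4.2,interpolation=cv2.INTER_CUBIC))
W=cloud(s);Z=W[...,2]
# blobs
m=((Z>9)&(Z<420)).astype(np.uint8); m[:140]=0;m[275:]=0;m[:,400:]=0
n,l,st,c=cv2.connectedComponentsWithStats(m)
for i in range(1,n):
    if st[i,4]>25:
        p=W[l==i];zt=np.percentile(p[:,2],97);print(np.round(c[i]),st[i,4],"ztop",zt.round(),"mean",np.nanmean(p,0).round(),"topmean",p[p[:,2]>zt-8].mean(0).round())
# wall: scene camera plane
p=W[(Z>340)&(Z<380)&(np.arange(560)[None]<200)&(np.arange(420)[:,None]>150)&(np.arange(420)[:,None]<285)]
print(len(p),cv2.minAreaRect(p[:,:2].astype(np.float32)),cv2.boxPoints(cv2.minAreaRect(p[:,:2].astype(np.float32))))
p=W[(Z>270)&(Z<300)&(np.arange(560)[None]<200)&(np.arange(420)[:,None]>150)&(np.arange(420)[:,None]<285)]
print(len(p),cv2.boxPoints(cv2.minAreaRect(p[:,:2].astype(np.float32))))
E
```

```text
[104. 212.] 7161 ztop 382.0 mean [508. 542. 212.] topmean [471. 465. 379.]
[158. 145.] 266 ztop 104.0 mean [789. 404.  68.] topmean [790. 412. 101.]
[258. 151.] 262 ztop 97.0 mean [770.  27.  60.] topmean [764.  30.  95.]
[372. 142.] 63 ztop 72.0 mean [ 821. -419.   38.] topmean [ 819. -422.   70.]
[299. 159.] 263 ztop 65.0 mean [ 750. -131.   38.] topmean [ 751. -132.   62.]
[228. 162.] 134 ztop 55.0 mean [735. 140.  35.] topmean [728. 140.  51.]
[335. 166.] 264 ztop 163.0 mean [ 704. -264.   99.] topmean [ 713. -270.  160.]
[ 81. 187.] 473 ztop 99.0 mean [618. 678.  78.] topmean [620. 685.  95.]
[271. 182.] 49 ztop 35.0 mean [660. -27.  21.] topmean [653. -40.  30.]
[244. 197.] 155 ztop 182.0 mean [578.  71. 128.] topmean [579.  73. 180.]
[336. 200.] 306 ztop 146.0 mean [ 575. -263.  109.] topmean [ 574. -272.  146.]
[394. 195.] 208 ztop 36.0 mean [ 615. -498.   27.] topmean [ 615. -499.   31.]
[ 79. 212.] 684 ztop 136.0 mean [519. 665. 106.] topmean [522. 674. 131.]
[259. 226.] 27 ztop 33.0 mean [487.  16.  22.] topmean [489.  19.  30.]
[375. 230.] 136 ztop 86.0 mean [ 472. -413.   66.] topmean [ 474. -416.   82.]
[318. 232.] 121 ztop 80.0 mean [ 461. -202.   65.] topmean [ 462. -204.   76.]
[344. 237.] 194 ztop 57.0 mean [ 447. -300.   44.] topmean [ 448. -301.   52.]
[223. 250.] 306 ztop 31.0 mean [395. 151.  23.] topmean [394. 150.  27.]
[297. 251.] 207 ztop 69.0 mean [ 394. -127.   43.] topmean [ 385. -129.   66.]
[335. 259.] 144 ztop 49.0 mean [ 365. -266.   40.] topmean [ 365. -266.   44.]
1494 ((466.647705078125, 581.5816040039062), (354.90850830078125, 285.7159423828125), 0.32793429493904114) [[288.37872 723.4216 ]
 [290.01404 437.7103 ]
 [644.9167  439.74164]
 [643.2814  725.4529 ]]
641 [[182.52197 629.04865]
 [441.0592  301.6688 ]
 [623.6688  445.8786 ]
 [365.1316  773.2584 ]]
```

View pics/topz.png

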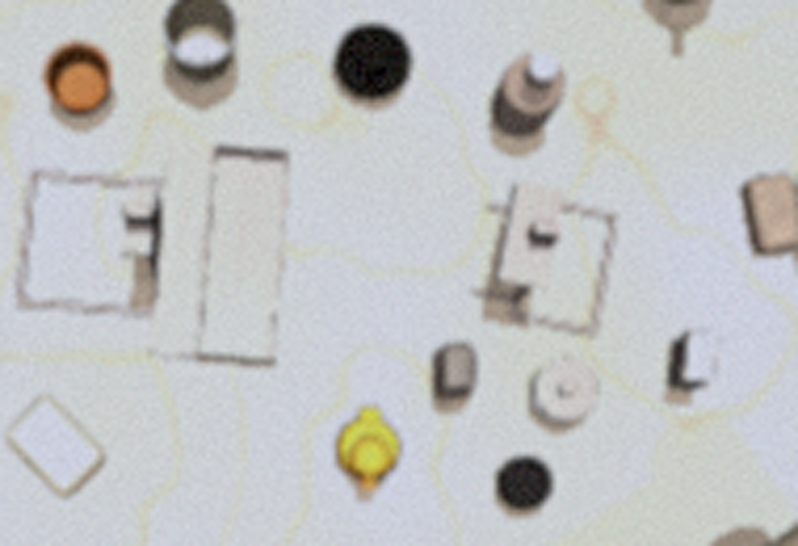

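Zoomed view: the tray's stem and hook face left (towards the wall), as does the rack's hook, at zoom (540,230). The grey box is at (455,370), the jar at (565,390), the white block at (693,360) and the black-lidded pot at (525,485), so all four items are there. Next: a wall fit and wrist looks.

```bash
cat >> h.py <<'E'
def look(name,bot,snapshot):
    st=bot.state(); s=snapshot("wrist"); s["T"]=wristT(s,st)
    np.savez(name+".npz",**s); cv2.imwrite(f"pics/{name}.png",np.clip(s["frame"]*1.4,0,255).astype(np.uint8)); return s
def planefit(p,tol=4,it=12):
    m=np.ones(len(p),bool)
    for k in range(it):
        c=p[m].mean(0);n=np.linalg.svd(p[m]-c,full_matrices=False)[2][2];d=np.abs((p-c)@n);m=d<max(tol,30-4*k)
    return c,n,m
E
python3 - <<'E'
from h import *
from rig import bot,snapshot
s=dict(np.load("top0.npz"));W=cloud(s)
q=W[165:268,105:160].reshape(-1,3); q=q[(q[:,2]>40)&(q[:,2]<340)]
c,n,m=planefit(q);print(c,n,m.sum(),len(q))
st=bot.state();print(snapshot("wrist")["hand_eye"].round(3).tolist())
for yaw in(-.145,2.997):
    j=bot.solve_ik([560,-240,330],down(yaw)); print(yaw,None if j is None else np.round(j,2))
for yaw in(0,np.pi):
  for p in([470,330,420],[470,380,300],[470,200,300],[470,390,420]):
    j=bot.solve_ik(p,down(yaw)); print(p,yaw,None if j is None else np.round(j,2))
E
```

```text
[470.23850366 445.61950567 203.01452867] [-0.00367743  0.99999228 -0.00138265] 1933 2208
[[-0.001, -0.96, -0.279, 71.649], [1.0, -0.001, 0.0, -0.226], [-0.0, -0.279, 0.96, -141.587], [0.0, 0.0, 0.0, 1.0]]
-0.145 None
2.997 [-0.14  0.31  0.14  0.   -1.4  -0.01]
[470, 330, 420] 0 [ 0.89  0.23  0.25  0.   -1.59  2.25]
[470, 380, 300] 0 [ 0.95  0.31  0.07  0.   -1.33  2.19]
[470, 200, 300] 0 [ 0.72  0.14 -0.15  0.   -1.28  2.42]
[470, 390, 420] 0 [ 0.96  0.3   0.34  0.   -1.61  2.18]
[470, 330, 420] 3.141592653589793 [ 0.89  0.23  0.25  0.   -1.59 -0.89]
[470, 380, 300] 3.141592653589793 [ 0.95  0.31  0.07  0.   -1.33 -0.95]
[470, 200, 300] 3.141592653589793 [ 0.72  0.14 -0.15  0.   -1.28 -0.72]
[470, 390, 420] 3.141592653589793 [ 0.96  0.3   0.34  0.   -1.61 -0.96]
```

Run:
```python
from h import *
from rig import bot,snapshot
def go(n,p,yaw):
    bot.movep(p,down(yaw)); s=look(n,bot,snapshot); print(n,bot.state()["time_s"],s["K"][0,0])
go("w_items",[440,-330,330],np.pi)
go("w_rack",[570,-280,330],2.997)
go("w_tray",[570,20,360],np.pi)
go("w_wall",[470,250,430],np.pi)
print(bot.state()["time_s"])
from numpy import hstack,vstack
I=lambda n:cv2.resize(cv2.imread(f"pics/{n}.png"),(400,300))
cv2.imwrite("pics/m1.png",vstack([hstack([I("w_items"),I("w_rack")]),hstack([I("w_tray"),I("w_wall")])]))
```

```text
w_items 1.5 302.6969939320572
w_rack 2.1667 302.6969939320572
w_tray 3.375 302.6969939320572
w_wall 4.4417 302.6969939320572
4.4417
```

View pics/m1.png

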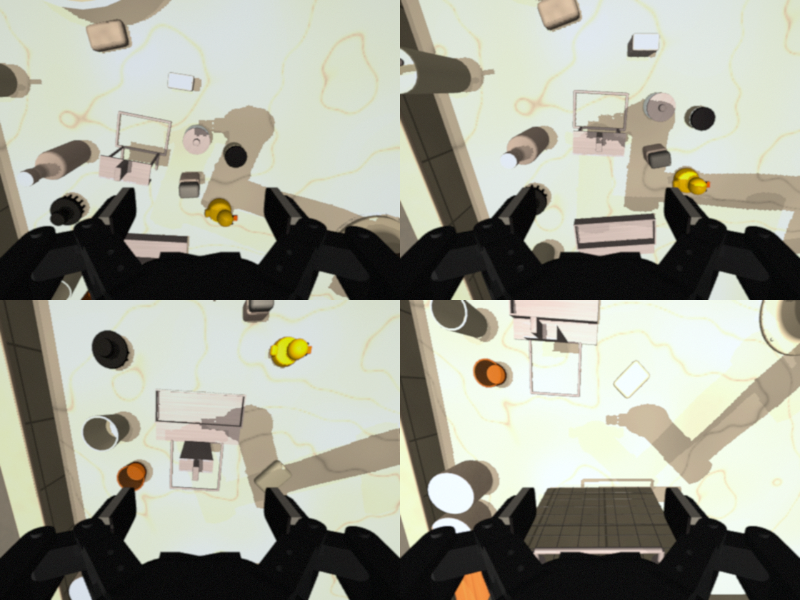

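Montage: upper right shows the rack plate at (600,140) with its loop to (600,90). Lower left shows the tray at (200,410) with the tab at (195,470). Lower right shows the wall at (600,520) with its rail. I'll measure all of them from wrist depth.

```bash
cat > meas.py <<'E'
from h import *
def C(n):
    s=dict(np.load(n+".npz")); return s,cloud(s,s["T"])
def sel(W,x,y,z):
    return W[(W[...,0]>x[0])&(W[...,0]<x[1])&(W[...,1]>y[0])&(W[...,1]<y[1])&(W[...,2]>z[0])&(W[...,2]<z[1])]
def rect(p): return cv2.minAreaRect(p[:,:2].astype(np.float32))
E
python3 - <<'E'
from meas import *
np.set_printoptions(precision=1,suppress=True)
s,W=C("w_rack"); print("floor",np.nanmedian(sel(W,(450,600),(-330,-100),(-15,8))[:,2]))
p=sel(W,(500,650),(-350,-200),(98,118));print("rack plate",len(p),p[:,2].mean(),rect(p),p.mean(0))
p=sel(W,(500,650),(-350,-200),(135,158));print("rack tab",len(p),p[:,2].mean(),rect(p),p.mean(0))
p=sel(W,(480,660),(-400,-240),(2.5,20));print("rack loop",len(p),rect(p))
s,W=C("w_tray"); print("floor",np.nanmedian(sel(W,(450,600),(-50,150),(-15,8))[:,2]))
p=sel(W,(500,650),(30,120),(170,195));print("tray tab",len(p),p[:,2].mean(),rect(p))
p=sel(W,(500,650),(30,120),(132,152));print("tray plate",len(p),p[:,2].mean(),rect(p))
p=sel(W,(450,700),(-80,20),(14,40));print("tray rim",len(p),p[:,2].mean(),rect(p))
s,W=C("w_wall")
q=sel(W,(250,700),(380,470),(20,350));c,n,m=planefit(q);print("wall",c,n*1000,m.sum(),len(q))
r=q[(q-c)@(n*np.sign(n[1]))<-12];print(len(r),r.mean(0) if len(r) else 0)
p=sel(W,(250,700),(400,480),(345,385));print("top",len(p),rect(p),p[:,2].mean())
s,W=C("w_items");print("floor",np.nanmedian(sel(W,(300,500),(-400,-200),(-15,8))[:,2]))
for n,x,y,z in(("jar",447,-300,46),("grey",461,-203,78),("white",473,-414,78),("pot",365,-266,42)):
    p=sel(W,(x-40,x+40),(y-40,y+40),(z-9,z+12));print(n,len(p),p[:,2].mean(),rect(p),cv2.minEnclosingCircle(p[:,:2].astype(np.float32)))
E
```

```text
floor -0.8993365688527319
rack plate 2230 109.02312523222186 ((573.9278564453125, -261.1227111816406), (42.580780029296875, 89.65780639648438), 78.60208892822266) [ 574.  -261.8  109. ]
rack tab 207 146.39556136597906 ((572.0374145507812, -270.1976013183594), (24.175331115722656, 9.898028373718262), 80.84171295166016) [ 572.  -271.3  146.4]
rack loop 900 ((565.4769897460938, -304.8526306152344), (84.92174530029297, 115.7706069946289), 78.64328002929688)
floor 2.19554109696611
tray tab 193 179.2651147335794 ((576.907470703125, 77.26856231689453), (23.646047592163086, 9.966965675354004), 86.15087127685547)
tray plate 822 140.69836570416322 ((576.9118041992188, 77.575439453125), (24.737619400024414, 59.98590850830078), 86.27762603759766)
tray rim 631 23.62934135056559 ((570.6884765625, -10.997028350830078), (71.97821807861328, 195.4147491455078), 86.22305297851562)
wall [471.2 448.6 160.7] [  -4.2 1000.     1.3] 15067 16858
1692 [469.8 421.4 287. ]
top 12 ((472.22613525390625, 449.3299255371094), (2.4801175594329834, 296.9233093261719), 89.82376098632812) 346.70383681728805
floor -0.9729713380504563
jar 1145 45.61518184402621 ((446.37005615234375, -300.9069519042969), (54.37005615234375, 53.87305450439453), 89.3245620727539) ((446.51470947265625, -300.1325988769531), 28.039682388305664)
grey 525 74.12059530215804 ((461.954345703125, -202.72425842285156), (41.71955490112305, 28.135643005371094), 2.56270432472229) ((462.097900390625, -202.74142456054688), 22.777320861816406)
white 775 78.67800855379362 ((472.7698669433594, -414.2328186035156), (25.943801879882812, 43.79266357421875), 81.49282836914062) ((472.87139892578125, -413.8266906738281), 23.980972290039062)
pot 787 40.73340432351147 ((364.3598327636719, -265.3756408691406), (46.300846099853516, 46.61960220336914), 3.6507816314697266) ((363.6650695800781, -264.9597473144531), 24.06123161315918)
```

View pics/w_wall.png

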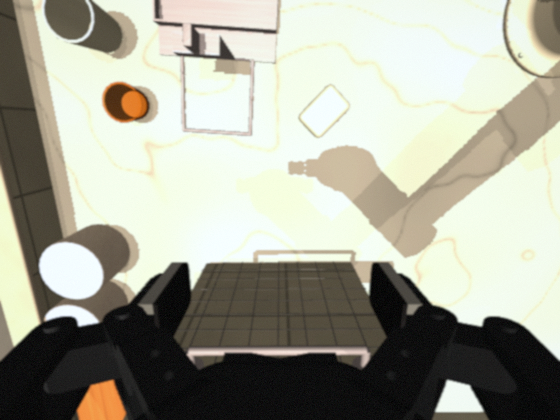

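White block = file box (44×26), grey = stick. Rail axis at about (470, 423.6, 285), wall square to the robot's axes. Next I grasp the rack and carry it to a spot above the rail.

Run:
```python
from meas import *
from rig import bot,snapshot
np.set_printoptions(precision=1,suppress=True)
yr=np.deg2rad(78.6)+np.pi/2; yw=np.pi+.0042
bot.movep([500,0,400],down(np.pi))
bot.movep([572,-270.3,230],down(yr))
bot.move_gripper(45,60)
bot.line_to([572,-270.3,115],100)
bot.move_gripper(0,60); print(bot.state()["gripper_width"],bot.state()["finger_force"],bot.state()["tcp_pos"])
bot.line_to([572,-270.3,360],120)
print(bot.state()["gripper_width"],bot.state()["contact_force"])
bot.movep([470,320,360],down(yw))
bot.line_to([470,395,345],100)
st=bot.state();print(st["tcp_pos"],st["time_s"],st["gripper_width"])
s=look("w_hang",bot,snapshot)
W=cloud(s,s["T"])
p=sel(W,(415,525),(350,460),(320,352));print("plate",len(p),p[:,2].mean(),rect(p))
r=np.vstack([sel(W,(375,418),(410,432),(270,300)),sel(W,(522,565),(410,432),(270,300))]);print("rail",len(r),r.mean(0) if len(r) else 0, rect(r) if len(r) else 0)
q=sel(W,(300,650),(436,465),(100,350));c,n,m=planefit(q);print("wall",c,n*1000,m.sum())
p=sel(W,(400,540),(280,400),(200,260));print("loop",len(p),p[:,2].mean(),rect(p))
```

```text
9.553607189848915 61.22702121734619 [ 572.5 -270.4  115.6]
8.849503190716975 [ 0.5 -0.5 -2. ]
[470.  394.8 345.2] 14.1167 9.176880572626704
plate 7027 338.3215858855154 ((469.3706359863281, 416.1143798828125), (67.56062316894531, 90.64480590820312), 89.97107696533203)
rail 1374 [468.1 422.3 287.7] ((469.966064453125, 423.091552734375), (13.978767395019531, 190.014892578125), 88.99263000488281)
wall [476.2 448.4 262.8] [  -4.3 1000.     1.2] 21090
loop 3088 234.65261729281445 ((469.6546630859375, 358.74078369140625), (116.1474380493164, 81.98384857177734), 0.22808898985385895)
```

View pics/w_hang.png

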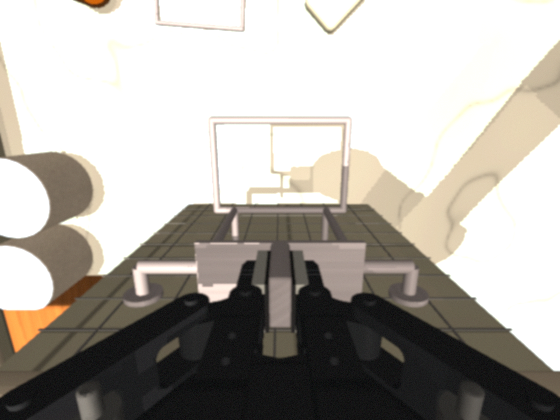

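The view shows the plate at about (280,260), square to the rail whose posts are at (140,295) and (410,295), with the loop ahead at (280,165). I'll move in and lower it, watching the force.

Run:
```python
from meas import *
from rig import bot,snapshot
np.set_printoptions(precision=1,suppress=True)
bot.line_to([470,404.3,345],40)
f0=bot.state()["contact_force"];print(f0)
for z in list(range(335,303,-6))+list(range(303,292,-1)):
    bot.line_to([470,404.3,z],40); bot.dwell(.1); st=bot.state();d=st["contact_force"]-f0
    print(z,st["tcp_pos"],d)
    if abs(d[2])>4 or np.linalg.norm(d)>12: break
s=look("w_hung0",bot,snapshot)
```

```text
[-0.6  0.4 -2. ]
335 [470.1 404.3 335.1] [ 1.7 -0.4 -0.1]
329 [470.  404.3 329. ] [ 0.5 -1.1 -0.8]
323 [470.  404.3 323. ] [ 1.5  0.4 -0.3]
317 [470.1 404.3 317. ] [ 0.3 -1.2  0.1]
311 [470.  404.3 311. ] [ 1.1  0.4 -0. ]
305 [470.  404.3 305. ] [ 0.4 -0.1 -0. ]
303 [470.  404.3 303. ] [ 1.2 -0.6 -0.3]
302 [470.  404.3 302. ] [ 1.  -1.4 -0.4]
301 [470.  404.3 301. ] [1.5 0.2 0.7]
300 [470.  404.3 300. ] [ 0.4 -0.5 -0.4]
299 [470.1 404.4 299.6] [ 0.3 -0.4  2.7]
298 [470.2 404.4 299.5] [-1.  -0.8  8.1]
```

Seated exactly where expected. Release and verify.

Run:
```python
from meas import *
from rig import bot,snapshot
np.set_printoptions(precision=1,suppress=True)
bot.line_to([470,404.3,299.2],20)
bot.move_gripper(30); bot.dwell(.5)
bot.line_to([470,404.3,350],80)
bot.line_to([470,300,420],120); bot.dwell(.5)
s=look("w_hung",bot,snapshot);W=cloud(s,s["T"])
p=sel(W,(415,525),(370,440),(285,300));print("plate",len(p),p[:,2].mean(),rect(p))
p=sel(W,(455,485),(370,440),(318,345));print("tab",len(p),p.mean(0),rect(p))
p=sel(W,(400,540),(300,350),(165,200));print("bar",len(p),p.mean(0),rect(p))
p=sel(W,(400,540),(300,410),(165,200));print("loop",len(p),p.mean(0),rect(p))
print(bot.state()["time_s"])
```

```text
plate 2147 292.79046421377313 ((469.19085693359375, 413.1492919921875), (73.83027648925781, 43.5936279296875), 0.1390322744846344)
tab 329 [469.6 400.  328.8] ((469.6573181152344, 402.78582763671875), (9.223755836486816, 24.762224197387695), 0.09619607776403427)
bar 549 [470.2 334.2 185.5] ((470.1645202636719, 339.6640930175781), (114.98220825195312, 20.48794937133789), 0.040974993258714676)
loop 1076 [470.  360.7 186.4] ((470.03338623046875, 369.8385925292969), (115.84209442138672, 80.48934936523438), 0.28332608938217163)
22.8167
```

View pics/w_hung.png

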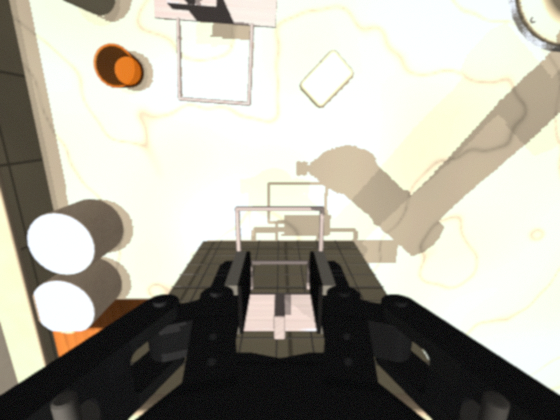

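The view shows the rack hanging squarely with its loop's front bar at row ~207, from columns 237 to 323. Now the tray.

Run:
```python
from meas import *
from rig import bot,snapshot
np.set_printoptions(precision=1,suppress=True)
def bar(W,nm):
    p=np.vstack([sel(W,(425,436),(322,338),(170,195)),sel(W,(504,515),(322,338),(170,195))])
    print(nm,"bar",len(p),p.mean(0),np.percentile(p[:,1],[2,98]),np.percentile(p[:,2],[2,50,98]),rect(p))
s,W=C("w_hung");bar(W,"before")
q=sel(W,(440,500),(385,432),(286,299));q=q[(abs(q[:,0]-470)>8)];c,n,m=planefit(q,2);print("plate normal",c,n*1000,m.sum(),len(q))
yt=np.deg2rad(86.2)+np.pi/2; yw=np.pi+.0042
X,Y=576.9,77.3
bot.movep([X,Y,280],down(yt)); bot.move_gripper(45,60)
bot.line_to([X,Y,147],100); bot.move_gripper(0,70)
st=bot.state();print(st["gripper_width"],st["finger_force"],st["tcp_pos"])
bot.line_to([X,Y,305],120)
bot.movep([470,190,305],down(yw)); bot.line_to([470,190,240],100); bot.line_to([470,300,240],100)
st=bot.state();print(st["tcp_pos"],st["gripper_width"],st["contact_force"],st["time_s"])
s=look("w_tr",bot,snapshot);W=cloud(s,s["T"]);bar(W,"now")
q=sel(W,(300,650),(436,465),(100,350));c,n,m=planefit(q);print("wall",c,n*1000,m.sum())
p=sel(W,(435,505),(280,318),(228,242));print("plate",len(p),p.mean(0),rect(p))
p=sel(W,(360,580),(170,262),(105,130));print("rim",len(p),p.mean(0),rect(p))
```

```text
before bar 85 [467.6 332.  185.5] [329.5 334.9] [182.5 185.7 187.6] ((469.73785400390625, 332.25811767578125), (89.32730865478516, 5.402661323547363), 0.2338123321533203)
plate normal [469.8 411.4 292.7] [ -0.8 -31.9 999.5] 1497 1530
9.311445499706643 69.11134600639343 [577.3  77.5 147.5]
[469.9 299.4 240. ] 9.171384963287064 [ 0.7  0.3 -4.1] 30.2917
now bar 118 [476.8 331.6 185.4] [329.5 334.2] [182.7 185.7 187.2] ((470.0595703125, 331.7250671386719), (89.88214874267578, 5.347268581390381), 0.6443360447883606)
wall [469.1 448.5 119.6] [  -4. 1000.   -0.] 1186
plate 2637 [469.2 294.4 233.3] ((469.14447021484375, 299.3173522949219), (60.30368423461914, 24.80230140686035), 0.3326737880706787)
rim 4113 [469.7 203.9 115.1] ((469.61663818359375, 210.76193237304688), (196.866455078125, 71.79570770263672), 0.18817353248596191)
```

View pics/w_tr.png

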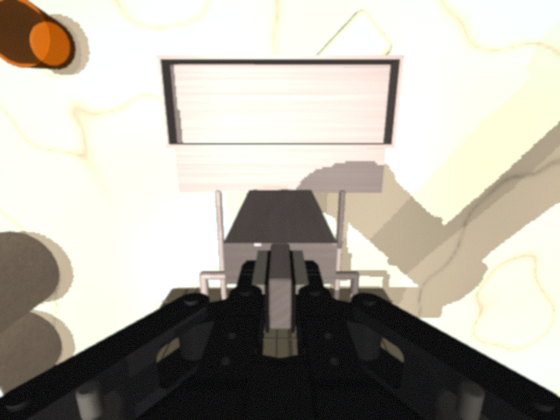

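The tray is held level, with its plate at (280,260) just in front of the bar ends at (205,275) and (350,275). I'll move over the bar and lower.

Run:
```python
from meas import *
from rig import bot,snapshot
np.set_printoptions(precision=1,suppress=True)
Y=329.9
bot.line_to([470.2,Y,240],40)
f0=bot.state()["contact_force"];print(f0)
for z in list(range(232,200,-6))+list(range(200,188,-1)):
    bot.line_to([470.2,Y,z],40); bot.dwell(.1); st=bot.state();d=st["contact_force"]-f0
    print(z,st["tcp_pos"],d)
    if abs(d[2])>4 or np.linalg.norm(d)>12: break
s=look("w_tr2",bot,snapshot);W=cloud(s,s["T"])
p=sel(W,(435,505),(310,345),(175,202));print("plate",len(p),p.mean(0),rect(p))
p=sel(W,(430,510),(375,432),(284,301));print("rackplate",len(p),p.mean(0),rect(p))
```

```text
[ 0.2 -1.2 -4.4]
232 [470.3 329.9 232. ] [-0.7  1.5  0.9]
226 [470.3 329.9 226. ] [-0.7  1.2 -0.2]
220 [470.3 329.9 220. ] [-0.4  1.7 -0.9]
214 [470.3 329.9 214. ] [ 0.1  1.8 -0.3]
208 [470.2 329.9 208. ] [-0.1  1.8  0.9]
202 [470.2 329.9 201.9] [-0.2  1.5 -0.3]
200 [470.2 329.9 200. ] [1.  1.4 0.5]
199 [470.2 329.9 199. ] [-0.9  1.2  1.1]
198 [470.2 329.9 198. ] [-0.  1.  0.]
197 [470.2 329.9 197. ] [-0.8  1.1  0.7]
196 [470.4 330.1 196.4] [-1.7  1.1  3.3]
195 [470.6 330.3 196.1] [-2.2  1.5 10. ]
plate 3551 [470.  324.3 187.9] ((470.0267639160156, 330.28485107421875), (69.92591094970703, 24.831125259399414), 0.03551428020000458)
rackplate 0 [nan nan nan] ((0.0, 0.0), (0.0, 0.0), 0.0)<stdin>:13: RuntimeWarning: Mean of empty slice.
  ret = um.true_divide(
```

Contact at the predicted height. Release, retreat, check, then look over the items.

Run:
```python
from meas import *
from rig import bot,snapshot
np.set_printoptions(precision=1,suppress=True)
bot.line_to([470.2,329.9,196.2],20)
bot.move_gripper(30); bot.dwell(.6)
bot.line_to([470.2,329.9,260],80)
bot.line_to([470,250,420],150); bot.dwell(.4)
s=look("w_fin",bot,snapshot);W=cloud(s,s["T"])
p=sel(W,(435,505),(310,345),(175,202));print("tray plate",len(p),p.mean(0),rect(p))
p=sel(W,(455,485),(310,345),(215,240));print("tray tab",len(p),p.mean(0),rect(p))
p=sel(W,(360,580),(190,300),(55,90));print("rim",len(p),p.mean(0),rect(p))
q=sel(W,(385,555),(212,268),(35,65));c,n,m=planefit(q,2);print("floor",c,n*1000,m.sum(),len(q))
bot.movep([440,-330,330],down(np.pi))
s=look("w_it2",bot,snapshot);W=cloud(s,s["T"])
for n,x,y,z in(("jar",447,-300,46),("stick",461,-203,74),("filebox",473,-414,79),("pot",365,-266,42)):
    p=sel(W,(x-40,x+40),(y-40,y+40),(z-6,z+4));print(n,len(p),p[:,2].mean(),rect(p))
print(bot.state()["time_s"])
I=lambda n:cv2.resize(cv2.imread(f"pics/{n}.png"),(400,300))
cv2.imwrite("pics/m2.png",np.hstack([I("w_fin"),I("w_it2")]))
```

```text
tray plate 826 [470.  327.7 188.5] ((470.01153564453125, 329.93145751953125), (69.69847869873047, 23.947925567626953), 0.3183344006538391)
tray tab 193 [470.  327.1 227.4] ((469.9532470703125, 328.9257507324219), (9.692459106445312, 23.58361053466797), 0.3306482434272766)
rim 898 [471.  247.5  68.9] ((470.63153076171875, 243.7639617919922), (196.1641387939453, 71.11429595947266), 0.21471856534481049)
floor [469.3 239.7  49.5] [ -0.  -27.5 999.6] 3296 3407
jar 1055 45.00400738610826 ((446.29205322265625, -300.1523132324219), (55.12126159667969, 53.762306213378906), 89.68724822998047)
stick 536 73.93713153893349 ((461.6878356933594, -202.4568634033203), (41.6637077331543, 29.258604049682617), 2.8419291973114014)
filebox 769 78.69196088151419 ((473.0113830566406, -414.2417907714844), (25.972810745239258, 44.247833251953125), 81.12590026855469)
pot 777 40.86362602854474 ((364.033447265625, -265.071533203125), (46.98212432861328, 46.333824157714844), 29.765830993652344)
41.925
```

View pics/m2.png

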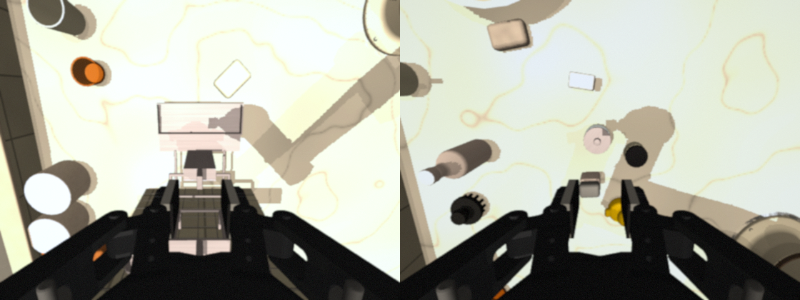

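Left: tray hanging level at (200,118). Right: the jar (598,138), pot (637,155), stick (590,183) and file box (583,80) are unmoved. Before placing with the fingers across the tray's depth, I'll check the finger geometry from stored depth.

Run:
```python
from meas import *
np.set_printoptions(precision=0,suppress=True)
for n,w in(("w_items",85),("w_it2",30)):
    s=dict(np.load(n+".npz"));P=cloud(s,s["hand_eye"]).reshape(-1,3)
    P=P[(P[:,2]<25)&(np.abs(P[:,1])<120)&(np.abs(P[:,0])<60)]
    print(n,len(P),"tipz",np.percentile(P[:,2],[99,99.9]))
    for z in range(-140,20,10):
        q=P[(P[:,2]>z)&(P[:,2]<=z+10)]
        if len(q)>5: print(z,len(q),"y",np.percentile(q[:,1],[1,99]),"inner",np.abs(q[:,1]).min(),"x",np.percentile(q[:,0],[1,99]))
```

```text
w_items 49381 tipz [-19. -13.]
-110 22 y [-20.  20.] inner 7.611103289238207 x [21. 22.]
-100 7353 y [-58.  59.] inner 0.0008938183830770052 x [10. 21.]
-90 13242 y [-65.  66.] inner 0.04007158896474927 x [ 1. 18.]
-80 10849 y [-71.  72.] inner 0.03299683301363654 x [-10.  18.]
-70 10868 y [-72.  73.] inner 30.977144915034028 x [-11.  14.]
-60 1924 y [-69.  70.] inner 39.42603637436172 x [ 5. 14.]
-50 1644 y [-54.  56.] inner 41.369814138468044 x [-5. 12.]
-40 1631 y [-55.  56.] inner 41.36290583000951 x [-10.  12.]
-30 1251 y [-55.  56.] inner 41.49625944990172 x [-10.  12.]
-20 597 y [-53.  54.] inner 41.685766277959914 x [-10.  12.]
w_it2 50963 tipz [-12.  -3.]
-110 29 y [-18.  19.] inner 7.849239849701956 x [21. 22.]
-100 7707 y [-57.  59.] inner 0.002793586117164626 x [10. 21.]
-90 13844 y [-60.  62.] inner 0.024851282172791422 x [ 4. 18.]
-80 11662 y [-57.  58.] inner 0.029072133858945803 x [-10.  18.]
-70 5316 y [-53.  54.] inner 11.914754043138299 x [-11.  18.]
-60 7246 y [-48.  50.] inner 13.45795406401061 x [-11.  14.]
-50 1988 y [-45.  46.] inner 15.424121446115809 x [-5. 14.]
-40 1166 y [-24.  24.] inner 14.14687379956203 x [-10.  13.]
-30 869 y [-28.  29.] inner 14.156733756959177 x [-10.  12.]
-20 736 y [-28.  29.] inner 14.174833179013476 x [-10.  12.]
-10 396 y [-26.  27.] inner 14.1876039662196 x [-10.  12.]
```

Elbow reach is about ±66 mm against roughly 77 mm to the stem, and the tips retract about 5–7 mm at these openings, so this works. File box first.

```bash
cat > pp.py <<'E'
from meas import *
from rig import bot,snapshot
np.set_printoptions(precision=1,suppress=True)
def refind(x,y,z,win=75,name="f"):
    bot.movep([x,y-60,300],down(np.pi)); s=look(name,bot,snapshot);W=cloud(s,s["T"])
    p=sel(W,(x-win,x+win),(y-win,y+win),(z-6,z+4));r=rect(p);print(name,len(p),p[:,2].mean(),r);return r
def pick(x,y,yaw,h,op,N):
    bot.movep([x,y,h+90],down(yaw)); bot.move_gripper(op,N); bot.line_to([x,y,h],120)
    bot.move_gripper(0,N); st=bot.state();print("grip",st["gripper_width"],st["finger_force"],st["tcp_pos"])
    bot.line_to([x,y,max(260,h+90)],200); print("held",bot.state()["gripper_width"])
    return st["gripper_width"]
def place(x,y,h,w,fl=50,yaw=np.deg2rad(90.2)):
    bot.movep([x,y,260],down(yaw)); bot.line_to([x,y,fl+h+6],100); bot.dwell(.2); f0=bot.state()["contact_force"]
    for z in np.arange(fl+h+3,fl+h-4,-1):
        bot.line_to([x,y,z],30); bot.dwell(.08); d=bot.state()["contact_force"]-f0
        if d[2]>2.5: break
    print("down",z-h,d)
    bot.move_gripper(w+9); bot.dwell(.3); bot.line_to([x,y,z+40],60); bot.line_to([x,y,260],200)
def trayview(name):
    bot.movep([470,190,330],down(np.pi)); s=look(name,bot,snapshot);W=cloud(s,s["T"])
    p=sel(W,(435,505),(310,345),(178,202));print("tray plate",p.mean(0),rect(p))
    for z in((117,136),(84,101)):
        p=sel(W,(370,572),(200,290),z)
        if len(p)>20: print("items",z,len(p),rect(p))
    print(bot.state()["time_s"])
E
python3 - <<'E'
from pp import *
r=refind(473,-414,79,name="f_box")
w=pick(r[0][0],r[0][1],np.deg2rad(171.1),45,65,35)
place(455.8,239.5,45,w)
trayview("v1")
E
```

```text
f_box 677 78.60666236684304 ((472.94879150390625, -414.43670654296875), (26.173648834228516, 43.91107940673828), 81.69441223144531)
grip 43.36120014739295 36.11031532287598 [ 473.5 -414.8   46.2]
held 43.996935090882175
down 51 [-2.6 -1.7  5.7]
tray plate [469.9 326.3 188.2] ((470.0332336425781, 329.5220947265625), (68.742431640625, 25.242708206176758), 0.1353766769170761)
items (117, 136) 777 ((456.00927734375, 236.77980041503906), (42.72937774658203, 25.45608901977539), 89.95777893066406)
items (84, 101) 57 ((456.4541320800781, 216.9352264404297), (1.6700966358184814, 24.43129539489746), 89.54019927978516)
55.1583
```

View pics/v1.png

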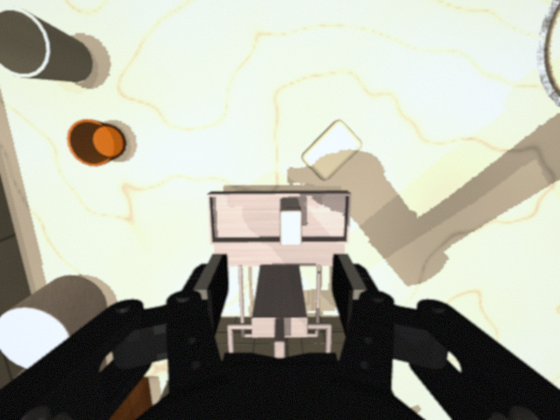

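The file box stands upright in the tray at (291,222). Next, the stick, then the jar.

Run:
```python
from pp import *
r=refind(461.7,-202.5,74,win=40,name="f_st")
w=pick(r[0][0],r[0][1],np.deg2rad(182.8),44,65,35)
place(490.4,239.5,44,w)
trayview("v2")
r=refind(446.3,-300.2,46,win=55,name="f_jar")
```

```text
f_st 678 74.04567348441475 ((461.83123779296875, -202.3946075439453), (28.52164077758789, 40.582523345947266), 89.32073974609375)
grip 42.39584812571884 35.30136287212372 [ 462.4 -202.5   45.1]
held 42.006396443572974
down 51 [ 0.6 -0.1  3.1]
tray plate [469.9 326.3 188.2] ((470.03460693359375, 329.3079833984375), (25.05794334411621, 68.877197265625), 89.74662017822266)
items (117, 136) 1561 ((474.7473449707031, 237.1494140625), (62.68804168701172, 42.90495681762695), 1.140344500541687)
items (84, 101) 180 ((477.91766357421875, 221.60519409179688), (49.66059112548828, 45.982757568359375), 49.40434646606445)
69.0417
f_jar 1133 44.96464258749243 ((446.6024169921875, -300.7190856933594), (54.63237380981445, 53.996070861816406), 88.96654510498047)
```

```bash
python3 -c "
import cv2,numpy as np
I=lambda n:cv2.resize(cv2.imread(f'pics/{n}.png'),(400,300))
cv2.imwrite('pics/m3.png',np.hstack([I('v2'),I('f_jar')]))"
```

```text
(no output)
```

View pics/m3.png

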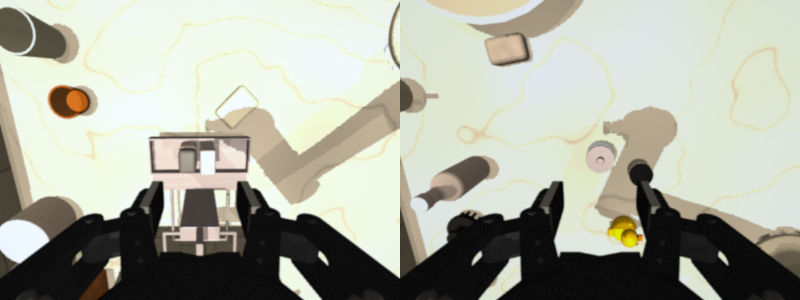

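Both boxes stand in the tray; the jar is still at its place. Next, the jar.

Run:
```python
from pp import *
w=pick(446.5,-300.4,np.pi/2,19,80,45)
place(409,243,19,w)
trayview("v3")
r=refind(364.2,-265.2,42,win=75,name="f_pot")
I=lambda n:cv2.resize(cv2.imread(f'pics/{n}.png'),(400,300))
cv2.imwrite('pics/m4.png',np.hstack([I('v3'),I('f_pot')]))
```

```text
grip 54.91883896988766 47.95379877090454 [ 447.3 -300.7   20.2]
held 54.65386063849866
down 51 [-0.7 -1.1  4.2]
tray plate [469.9 326.4 188.1] ((469.9510192871094, 329.4659423828125), (68.73311614990234, 25.85832405090332), 0.7255597710609436)
items (117, 136) 1557 ((474.5802917480469, 237.01075744628906), (62.68694305419922, 43.19246292114258), 0.5903536081314087)
items (84, 101) 1505 ((443.2645263671875, 242.3250732421875), (124.74876403808594, 55.324771881103516), 1.3984957933425903)
84.6
f_pot 877 40.92030105909905 ((363.8511047363281, -265.2163391113281), (46.45634460449219, 46.50925827026367), 67.316162109375)
```

View pics/m4.png

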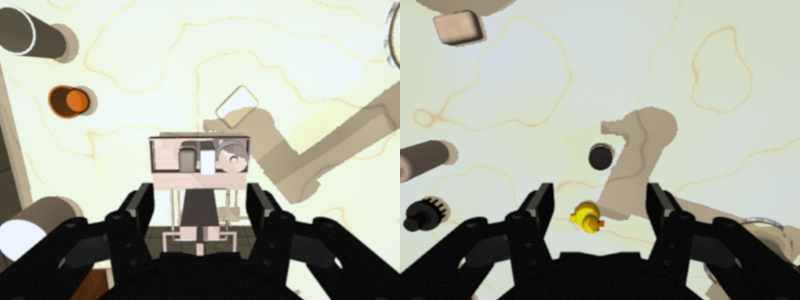

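The jar stands in the tray at (232,157). The pot is alone at (600,157), so it goes last.

Run:
```python
from pp import *
w=pick(364,-265.2,np.pi/2,20,75,35)
place(536,243,20,w)
trayview("v4")
s=snapshot("scene");cv2.imwrite("pics/sc4.png",s["frame"])
I=lambda n:cv2.resize(cv2.imread(f'pics/{n}.png'),(400,300))
cv2.imwrite('pics/m5.png',np.hstack([I('v4'),I('sc4')]))
```

```text
grip 46.872715657711794 35.623143911361694 [ 364.5 -265.4   20.9]
held 46.607452219606046
down 51 [-1.  -0.3  2.9]
tray plate [469.9 326.3 188. ] ((470.190673828125, 329.3104248046875), (68.73091888427734, 26.024728775024414), 0.06491348147392273)
items (117, 136) 1558 ((474.6044921875, 236.63706970214844), (43.06244659423828, 62.86520004272461), 89.91771697998047)
items (84, 101) 2490 ((469.7194519042969, 243.1086883544922), (177.7186737060547, 55.572025299072266), 1.6267945766448975)
99.7917
```

View pics/m5.png

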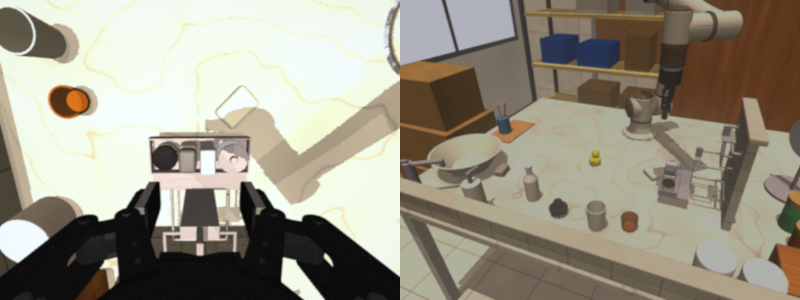

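All four stand in the hanging tray at (168–240,157) and the caddy hangs by both hooks. Handing in.

```bash
python3 -c "
from rig import bot,order
print(order.job_done())"
```

```text
the job is handed in; nothing more can be done
None
```

The rack hangs on the rail and the tray on the rack's front bar; the jar, file box, stick and pot stand side by side in the tray, and the job was handed in at about 100 s with no verdict returned.

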